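# Set the polariser lever of a microscope light base

### The arm

A 6-joint arm with a two-finger parallel gripper is mounted at the origin on the work surface. World frame = base frame: x ahead of the robot, y to its left, z up, the work surface at z = 0. Lengths are in m, angles in rad, forces in N, time in s.
With the tool pointing down it reaches from about 0.35 to 0.775 m from the base axis. Payload 5.5 kg.
Tool frame: the origin (TCP) lies on the mounting face of the last link; the fingertips stand robot.finger_overhang ahead of it and the grasp point (between the pads) lies 155 mm ahead of it (robot.finger_overhang is the distance from the TCP to the fingertips, in m); z points along the fingers, x is the direction in which the jaws open and shut, and the axes are right-handed (so a half turn about z gives the same grasp; the last joint's range is limited). The gripper opens to 85 mm and grips with 20 to 120 N. Pads are 22 mm wide; open, the fingers measure 114 mm over their backs; the gripper's body (76 mm by 85 mm) begins 54 mm behind the grasp point. The pads swing forward as they close: fully open they stand 13 mm farther back than shut.
Start: joints at [-0.14, 0.313, 0.046, 1.304, 0, 1.431], TCP at [0.575, -0, 0.405] pointing down, gripper open.
Joint ranges: [-2.76, 2.76], [-0.86, 1.69], [-1.03, 1.26], [-2.2, 2.34], [-1.47, 1.5], [-3.14, 3.14]. Speed limits (rad/s): [2.57, 2.57, 3.14, 3.14, 3.14, 3.14].

### API

Orientations are given as a rotation vector (axis times angle).
In Python, from plant import robot, grab_frame, calibration gives the robot as it stands.
- The arm moves only by the tool servo_tool, never from a script. Its argument "deltas" is a list of rows, each an object of numbers: "dx", "dy", "dz": the shift along the tool's x, y, z in m; "ax", "ay", "az": the turn, a rotation vector about the tool's x, y, z in degrees. In form: [{"dx": .., "dy": .., "dz": .., "ax": .., "ay": .., "az": ..}, ...]. A call has 1 to 5 rows; each row shifts and turns the pose as measured when the row begins, along the tool's axes as they then stand; what a row does not reach is not made up. A row lasts 1/8 s, in which the tool goes at most 62.5 mm and 10.7 degrees, less where a joint would pass 70% of its speed; a pose out of reach is approached as far as the arm can. A call is refused whole if a number of a shift passes 0.0625 or a number of a turn 10.7, either way. A call with a gripper value outside its range is refused whole. "gripper" is the opening, from 0 (shut) to 1 (fully open), set as the call begins (left out, the last holds). The fingers move at their own pace and stop on an object; "newtons" is the grip in N (left out, the last holds). Time passes only in rows, so rows that do not move let the fingers close. It gives the time, the measured TCP pose, the force and the opening at its end, in the units of the state.
- robot.observe(): the state, without advancing time (a new reading comes with each control period).
- grab_frame(name): name is "scene" or "side" or "wrist"; returns the picture (480x640x3 uint8, blue, green, red); there is no depth.
- calibration(name): a dict with "intrinsics" (3x3 intrinsics, pixels), "eye" and "rotation" of the camera in the world. Camera axes: x right, y down, z forward; pixel columns grow to the right and rows downward; lengths in m; the calibration is good to about 2 mm. A picture is of the moment at which its call begins: read the wrist's pose just before it. calibration takes no time and is no camera call; for the wrist camera it gives the pose at the moment of the call.
- robot.job_done(): hands the job in, once; it reports no verdict.
The state is a dict: "time_s": time; "joints": joint angles; "joint_velocities": joint speeds; "effort": joint torques, N m; "tool_pos": TCP position; "orientation": TCP orientation; "wrist_force": force on the tool from outside, world axes, zero at the start; "torque": the same for the moment, N m; "opening": finger opening in m.
Only numpy, scipy, OpenCV 4.12 (cv2) and the standard library are available. Lean on these libraries where they do the work, as an engineer would, in place of code of your own. Each camera call takes 0.05 s, during which the arm holds its last target.

### The job

Set the polariser of the microscope's light base for the next specimen: gently push the upright steel knob of its lever round the arc, using the fingertips or the outside of the fingers, until the lever's pointer aims inside the yellow dot on the scale. Only push it, never pinch it; leave the specimen dish lying on the glass and the dropper bottle and the marker pen where they are, and finish clear of everything with the lever at rest.

Things in the scene. Friction and masses are not known exactly. Their poses are not given: they have to be found in the camera images.
- light_base: Microscope light base, fixed to the bench: white housing under a black stage plate 290 mm (its x) by 310 mm (its y), plate top 54 mm above the bench. Origin on the polariser ring's axis at bench level; z up; its -x side is the front (brightness knob, lamp switch), which faces the robot more or less. White scale marks lie every 10 degrees from -90 to +90 about the front, at radius 109 to 118 mm.
- glass (a point): Centre of the lit glass, on the ring's axis, 70 mm above the bench. The glass lies in a fixed aluminium hub of radius 53 mm; the black polariser ring that turns round the hub has radius 72 mm and its top 66 mm above the bench.
- polariser (a joint): Turn of the polariser ring and lever about the vertical axis through light_base's origin, rad: 0 with the lever towards the base's front, growing anticlockwise seen from above; at value q the lever points along base x, y = (-cos q, -sin q). Starts within 0.4 of 0; stops at -1.6 and 1.6. No spring: it stays where it is left; about 1.6 N sideways at the knob turns it.
- knob (a point): Centre of the top of the lever's upright round steel knob, 95 mm from the ring's axis, 96 mm above the bench. The knob is 10 mm in diameter from 63 to 84 mm above the bench, 12 mm above that. It stands on a flat arm 10 mm wide, top 63 mm above the bench, running from the ring to 98 mm from the axis; a thin pointer nose with a red line goes on to 108 mm.
- aim (a point): Point on the line of the pointer, 126 mm from the ring's axis, where the pointer aims on the circle on which the dots lie (plate level, about 54 mm above the bench). It turns with the lever.
- dot_yellow: Yellow round paper label, 14 mm in diameter, flat on the black plate, its centre 126 mm from the ring's axis and 54 mm above the bench. Four such dots of different colours sit at -78, -42, +42 and +78 degrees of the scale; which colour is at which place changes.
- dot_green: Green round paper label like the yellow one, at another mark of the same scale; not the one wanted.
- dot_blue: Blue round paper label like the yellow one, at another mark of the same scale; not the one wanted.
- dot_pink: Pink round paper label like the yellow one, at another mark of the same scale; not the one wanted.
- dish: Closed clear specimen dish with a small purple specimen, loose on the glass in the middle of the ring: 57 mm in diameter, 14 mm tall, its underside 70 mm and top 84 mm above the bench. Origin at the centre of its underside.
- dropper: Loose amber glass dropper bottle with a black cap and rubber teat, standing upright on the bench close to the base's -y side, 30 mm in diameter, 78 mm tall. Origin at the centre of its underside.
- pen: Loose black and white marker pen lying on the bench close to the base's +y side, 135 mm long, 12 mm thick. Origin under its middle.
Not all that is in view belongs to the job. What is meant by the dropper is not blue, and is the larger of those in its own colour.

How it is judged:
By the outcome, as a careful person would: the job done as asked, in the order asked, and still so for the second after the job is handed in, with the robot touching nothing.
It also fails if it takes over 45 s, if anything falls off the work surface, if the arm or the gripper's body presses on something with over 40 N, if the wrist force passes 120 N, or if a joint passes its speed limit or range.

## Working session

There is one attempt and no reset: what is moved stays moved. The work goes in short steps, Python scripts to look and compute and a tool call to move; the robot and the scene stay as the last step left them, time stands still between calls to the robot, and variables do not carry over. Pictures are saved under pics/ and viewed, and the job is handed in when it is done.

Besides the shell and the picture viewer there is one more tool, called after "Call:" by a JSON object that holds its "name" and its "arguments", one argument or row to a line. servo_tool: Moves the arm, as the interface text tells. Its arguments: {"type":"object","properties":{"deltas":{"type":"array","items":{"type":"object","properties":{"dx":{"type":"number"},"dy":{"type":"number"},"dz":{"type":"number"},"ax":{"type":"number"},"ay":{"type":"number"},"az":{"type":"number"}}}},"gripper":{"type":"number"},"newtons":{"type":"number"}},"required":["deltas"]}

```bash
ls; mkdir -p pics
python3 - <<'E'
from plant import robot, grab_frame, calibration
import cv2
print(robot.observe()); print(robot.finger_overhang)
for n in ["scene","side","wrist"]:
    c=calibration(n);print(n,c)
    cv2.imwrite(f"pics/{n}0.png",grab_frame(n))
E
```

```text
pics
{'time_s': 0.0, 'joints': array([-1.39571494e-01,  3.14008006e-01,  4.49873371e-02,  1.30359430e+00,
       -2.23713402e-05,  1.43121071e+00]), 'joint_velocities': array([-0.00144054, -0.00094903,  0.00126847, -0.00038555,  0.00220096,
       -0.00064445]), 'effort': array([-2.90074182e-03, -4.80629075e+01,  2.98531097e+01,  1.95313990e-02,
       -3.83516899e-04, -4.27451073e-05]), 'tool_pos': array([5.74807429e-01, 3.09511056e-05, 4.03807671e-01]), 'orientation': array([-3.14136051e+00, -2.22112688e-05,  2.83361500e-03]), 'wrist_force': array([ 0.04748921,  0.84516159, -0.18853434]), 'torque': array([ 0.06720573, -0.03421158,  0.00686136]), 'opening': 0.08564751958547484}
0.1734
scene {'intrinsics': array([[457.6349054 ,   0.        , 315.60338726],
       [  0.        , 457.6349054 , 233.06461958],
       [  0.        ,   0.        ,   1.        ]]), 'eye': array([0.95713057, 0.27118768, 0.6402991 ]), 'rotation': array([-1.34129058, -2.2681063 ,  0.86790577])}
side {'intrinsics': array([[611.50471619,   0.        , 321.26079895],
       [  0.        , 611.50471619, 250.87139207],
       [  0.        ,   0.        ,   1.        ]]), 'eye': array([ 0.46596686, -0.63168841,  0.7543068 ]), 'rotation': array([-2.37459828,  0.15507247, -0.04140891])}
wrist {'intrinsics': array([[373.00971077,   0.        , 331.7271536 ],
       [  0.        , 373.00971077, 237.44821193],
       [  0.        ,   0.        ,   1.        ]]), 'eye': array([0.57408748, 0.0651153 , 0.37353098]), 'rotation': array([ 2.87862306e+00,  5.68730304e-05, -3.93855259e-03])}
```

View pics/scene0.png

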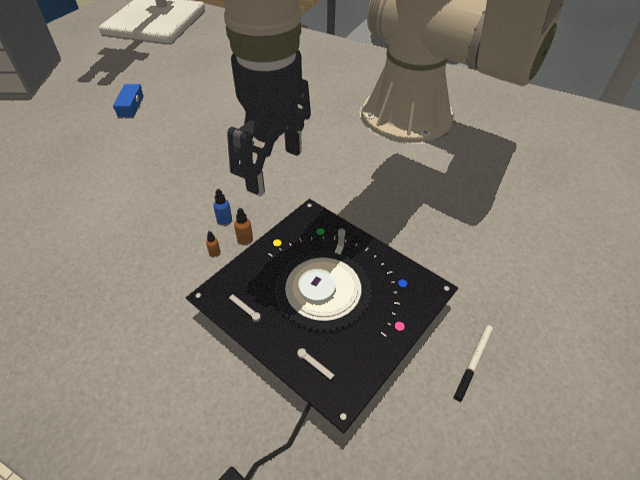

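View pics/side0.png

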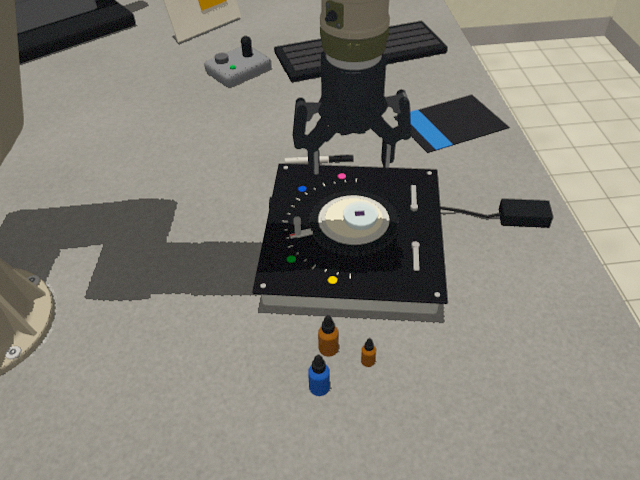

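View pics/wrist0.png

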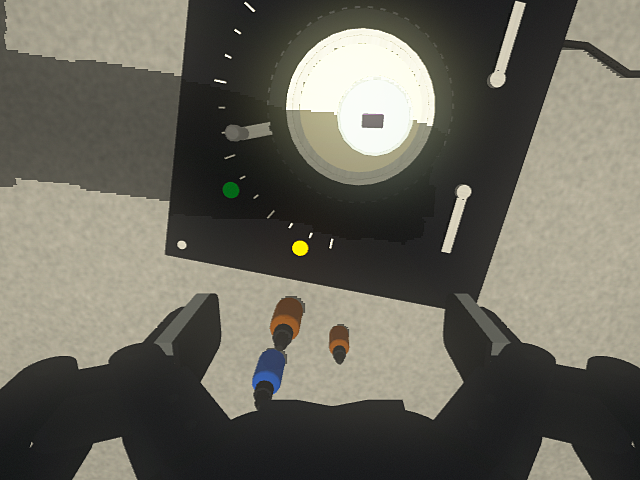

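Yellow dot candidates: yellow at wrist (300,248), scene (277,243), side (333,280). The others are green (wrist 231,190), blue (scene 402,283) and pink (scene 400,326). The knob is at wrist (235,132). Bottles: blue, small amber, and the larger amber at wrist (287,320), which is the dropper.

```bash
cat > h.py <<'E'
import numpy as np, cv2
from scipy.spatial.transform import Rotation as R
from scipy.optimize import least_squares
def ray(c,px):
    d=np.linalg.inv(c["intrinsics"])@np.array([px[0],px[1],1.]); return R.from_rotvec(c["rotation"]).as_matrix()@d
def onz(c,px,z):
    d=ray(c,px); e=np.array(c["eye"]); return e+d*(z-e[2])/d[2]
def proj(c,p):
    q=c["intrinsics"]@(R.from_rotvec(c["rotation"]).as_matrix().T@(np.array(p)-c["eye"])); return q[:2]/q[2]
def blobs(im):
    hsv=cv2.cvtColor(im,cv2.COLOR_BGR2HSV); o={}
    for n,(lo,hi) in dict(yellow=((22,150,120),(35,255,255)),green=((50,120,40),(80,255,255)),blue=((100,150,120),(118,255,255)),pink=((155,100,120),(175,255,255))).items():
        m=cv2.inRange(hsv,lo,hi); k,_,s,ce=cv2.connectedComponentsWithStats(m)
        o[n]=[(ce[i].round(1).tolist(),int(s[i,4])) for i in range(1,k) if 15<s[i,4]<500]
    return o
E
python3 - <<'E'
from h import *
from plant import calibration
P={}
for n in ["scene","side","wrist"]:
    im=cv2.imread(f"pics/{n}0.png"); c=calibration(n)
    for k,v in blobs(im).items():
        for px,a in v: print(n,k,px,a,onz(c,px,.054).round(4))
c=calibration("wrist")
im=cv2.imread("pics/wrist0.png")
cv2.imwrite("pics/w0c.png",cv2.resize(im[90:350,150:480],None,fx=2.3,fy=2.3,interpolation=cv2.INTER_CUBIC))
im=cv2.imread("pics/side0.png")
cv2.imwrite("pics/s0c.png",cv2.resize(im[155:375,245:455],None,fx=2.7,fy=2.7,interpolation=cv2.INTER_CUBIC))
E
```

```text
scene yellow [276.7, 242.4] 38 [ 0.5457 -0.029   0.054 ]
scene green [320.2, 231.1] 47 [0.4876 0.0231 0.054 ]
scene blue [126.5, 95.2] 348 [ 0.3275 -0.5826  0.054 ]
scene blue [221.1, 205.5] 78 [ 0.5193 -0.1647  0.054 ]
scene blue [402.1, 282.7] 58 [0.5217 0.1877 0.054 ]
scene pink [399.3, 325.8] 75 [0.5957 0.2126 0.054 ]
side yellow [332.3, 279.5] 64 [ 0.5476 -0.0287  0.054 ]
side green [232.4, 66.6] 20 [0.4125 0.6249 0.054 ]
side green [290.9, 258.6] 58 [0.4893 0.0231 0.054 ]
side blue [301.8, 188.4] 41 [0.5234 0.1883 0.054 ]
side blue [318.3, 374.4] 173 [ 0.5065 -0.1913  0.054 ]
side pink [341.4, 175.7] 41 [0.5974 0.213  0.054 ]
wrist yellow [299.8, 247.7] 202 [ 0.5448 -0.0305  0.054 ]
wrist green [230.5, 189.6] 225 [0.4864 0.0216 0.054 ]
wrist blue [266.7, 379.1] 299 [ 0.509  -0.1661  0.054 ]
```

View pics/w0c.png

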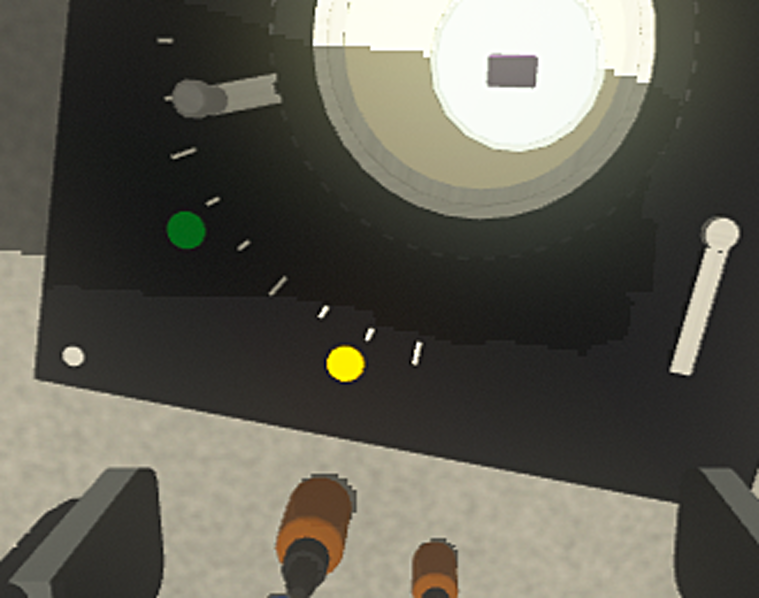

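View pics/s0c.png

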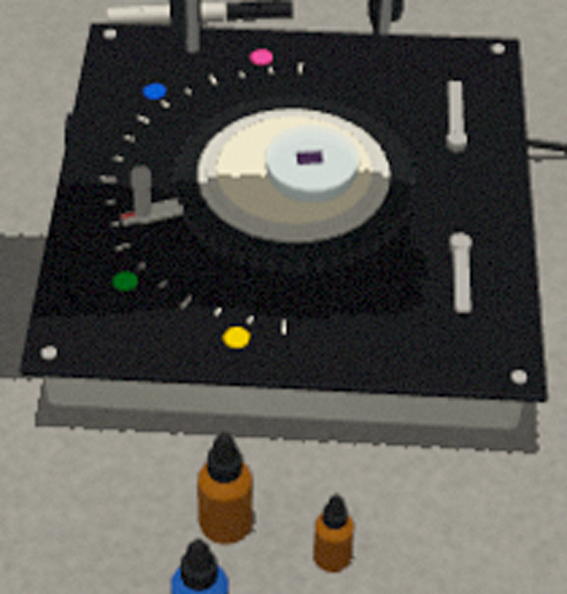

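Run:
```python
from h import *
from plant import calibration
D=np.array([[.5463,-.0291],[.4880,.0229],[.5225,.188],[.5965,.2128]]); A=np.radians([78,42,-42,-78])
def f(p):
    u=A+p[2]; return (np.c_[p[0]-.126*np.cos(u),p[1]-.126*np.sin(u)]-D).ravel()
s=least_squares(f,[.6,.09,0]); x0,y0,t=s.x
print(s.x,np.degrees(t),s.fun.round(4)*1000)
for n,px in (("wrist",(232.6,132.6)),("side",(297.2,218.5))):
    K=onz(calibration(n),px,.096); d=-(K[:2]-[x0,y0]); print(n,K,np.hypot(*d),np.degrees(np.arctan2(d[1],d[0])-t))
for q in (15,78):
    u=np.radians(q)+t
    print(q,x0-.095*np.cos(u),y0-.095*np.sin(u), "push dir",np.sin(u),-np.cos(u))
```

```text
[ 0.59698883  0.08646194 -0.20484692] -11.736864104369145 [-0.   0.2  0.2  0.1 -0.   0.1 -0.1 -0.3]
wrist [0.50236825 0.06819257 0.096     ] 0.09636816819573728 22.665070447764993
side [0.50544336 0.06812667 0.096     ] 0.09336356278934976 23.062545673677253
15 0.5021428617107943 0.08105437612665692 push dir 0.056921681967325305 -0.9983786466676913
78 0.5587478342249418 -0.0005014241966418004 push dir 0.9154037906336276 -0.4025368307292955
```

Fit: ring axis at (0.597, 0.0865), base yaw -11.7°, dot residuals ≤0.3 mm. The lever is at q≈+22.9° and yellow is at +78°. With the gripper shut, I'll come down on the +y side of the knob and push round the arc.

Call:
{"name": "servo_tool", "arguments": {
  "deltas": [
    {"dx": -0.016,"dy": -0.022,"az": -2.2},
    {"dx": -0.016,"dy": -0.022,"az": -2.2},
    {"dx": -0.016,"dy": -0.022,"az": -2.2},
    {"dx": -0.016,"dy": -0.022,"az": -2.2},
    {"dx": -0.016,"dy": -0.022,"az": -2.2}
  ],
  "gripper": 0,
  "newtons": 20
}}

```text
invalid input
```

Call:
{"name": "servo_tool", "arguments": {
  "deltas": [
    {"dz": 0.03},
    {"dz": 0.03},
    {"dz": 0.02},
    {"dz": 0.02},
    {}
  ]
}}

```text
invalid input
```

```bash
cat > st.py <<'E'
from h import *
from plant import robot, grab_frame, calibration
import sys
C=np.array([.597,.0865]); T=-11.74
def state():
    s=robot.observe(); M=R.from_rotvec(s["orientation"]).as_matrix()
    y=np.degrees(np.arctan2(M[1,0],M[0,0])); p=s["tool_pos"]
    print("t",s["time_s"],"p",p.round(4),"tipz",round(p[2]-.1734,4),"yaw",y.round(2),"tilt",np.degrees(np.arccos(-M[2,2])).round(2),"F",s["wrist_force"].round(2),"op",round(s["opening"],4))
    return s,p,y,M
def plan(p,y,M,q,off,z):
    u=np.radians(q+T); k=C+.095*np.array([-np.cos(u),-np.sin(u)]); d=np.array([np.sin(u),-np.cos(u)])
    g=np.r_[k-off*d,z+.1734]; print("goal",g.round(4),"delta tool",(M.T@(g-p)).round(4),"az",round(-(q+T-y),2))
E
python3 - <<'E'
from st import *
s,p,y,M=state(); plan(p,y,M,22.9,.035,.078)
for n in ["side","scene"]:
    im=grab_frame(n); cv2.imwrite(f"pics/{n}1.png",im); print(proj(calibration(n),p+M[:,2]*.1734))
E
```

```text
t 0.15 p [0.5749 0.     0.404 ] tipz 0.2306 yaw -0.0 tilt 0.08 F [-0.29  0.62 -0.12] op 0.0856
goal [0.497  0.1025 0.2514] delta tool [-0.0776 -0.1024  0.1527] az -11.16
[349.0475108  174.96869368]
[275.48690668 178.887308  ]
```

Call:
{"name": "servo_tool", "arguments": {
  "deltas": [
    {"dx": -0.016,"dy": -0.02,"dz": 0,"ax": 0,"ay": 0,"az": -2.2},
    {"dx": -0.016,"dy": -0.02,"dz": 0,"ax": 0,"ay": 0,"az": -2.2},
    {"dx": -0.016,"dy": -0.02,"dz": 0,"ax": 0,"ay": 0,"az": -2.2},
    {"dx": -0.016,"dy": -0.02,"dz": 0,"ax": 0,"ay": 0,"az": -2.2},
    {"dx": -0.016,"dy": -0.02,"dz": 0,"ax": 0,"ay": 0,"az": -2.2}
  ],
  "gripper": 0,
  "newtons": 20
}}

```text
time_s: 0.88
tool_pos: [0.4861, 0.0945, 0.403]
orientation: [-3.126, -0.306, 0.003]
wrist_force: [0.1, 1.2, 0.5]
opening: 0.0001
```

Call:
{"name": "servo_tool", "arguments": {
  "deltas": [
    {"dx": 0.01,"dy": -0.01,"dz": 0.03,"ax": 0,"ay": 0,"az": 0},
    {"dx": 0,"dy": 0,"dz": 0.03,"ax": 0,"ay": 0,"az": 0},
    {"dx": 0,"dy": 0,"dz": 0.02,"ax": 0,"ay": 0,"az": 0},
    {"dx": 0,"dy": 0,"dz": 0.02,"ax": 0,"ay": 0,"az": 0},
    {"dx": 0,"dy": 0,"dz": 0,"ax": 0,"ay": 0,"az": 0}
  ]
}}

```text
time_s: 1.5
tool_pos: [0.4921, 0.1083, 0.3013]
orientation: [-3.126, -0.311, 0.001]
wrist_force: [0.2, -0.9, 0.3]
opening: -0.0002
```

Run:
```python
from st import *
s,p,y,M=state(); plan(p,y,M,22.9,.035,.078)
for n in ["side","scene"]:
    im=grab_frame(n); cv2.imwrite(f"pics/{n}1.png",im); print(proj(calibration(n),p+M[:,2]*.1734))
```

```text
t 1.5 p [0.4921 0.1083 0.3013] tipz 0.1279 yaw 11.38 tilt 0.04 F [ 0.2  -0.86  0.34] op -0.0002
goal [0.497  0.1025 0.2514] delta tool [0.0037 0.0067 0.0499] az 0.22
[285.37357373 187.18861187]
[367.84144499 220.60519707]
```

View pics/side1.png

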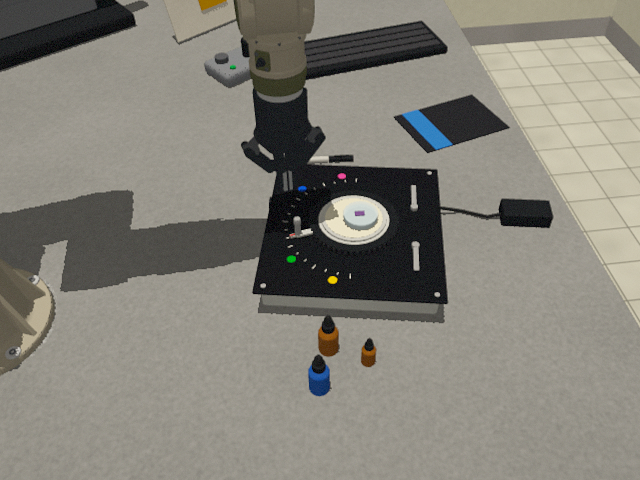

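View pics/scene1.png

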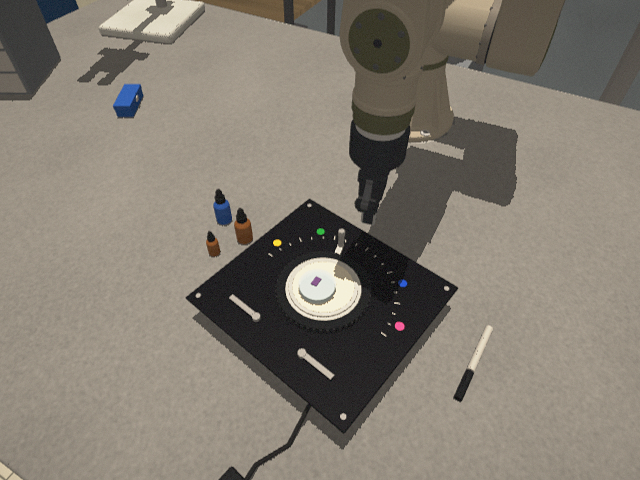

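The shut fingertips show at side (287,190) and scene (367,222), matching the predicted tip, so the overhang holds when shut. Descending.

Call:
{"name": "servo_tool", "arguments": {
  "deltas": [
    {"dx": 0.004,"dy": 0.003,"dz": 0.02,"ax": 0,"ay": 0,"az": 0},
    {"dx": 0,"dy": 0,"dz": 0.02,"ax": 0,"ay": 0,"az": 0},
    {"dx": 0,"dy": 0,"dz": 0.01,"ax": 0,"ay": 0,"az": 0},
    {"dx": 0,"dy": 0.0,"dz": 0,"ax": 0,"ay": 0,"az": 0}
  ]
}}

```text
time_s: 2.1
tool_pos: [0.5006, 0.1062, 0.257]
orientation: [3.126, 0.311, 0.019]
wrist_force: [-0.5, 0.1, 0.4]
opening: 0.0
```

Run:
```python
from st import *
s,p,y,M=state(); plan(p,y,M,22.9,.017,.076)
plan(p,y,M,40,.017,.076)
```

```text
t 2.1 p [0.5006 0.1062 0.257 ] tipz 0.0836 yaw 11.37 tilt 0.69 F [-0.49  0.11  0.36] op 0.0
goal [0.5005 0.0848 0.2494] delta tool [-0.0044  0.021   0.0075] az 0.21
goal [0.5053 0.0565 0.2494] delta tool [-0.0053  0.0497  0.0075] az -16.89
```

Call:
{"name": "servo_tool", "arguments": {
  "deltas": [
    {"dx": -0.004,"dy": 0.006,"dz": 0.006,"ax": 0,"ay": 0,"az": 0},
    {"dx": 0,"dy": 0.006,"dz": 0,"ax": 0,"ay": 0,"az": 0},
    {"dx": 0,"dy": 0.006,"dz": 0,"ax": 0,"ay": 0,"az": 0},
    {"dx": 0,"dy": 0.004,"dz": 0,"ax": 0,"ay": 0,"az": 0}
  ]
}}

```text
time_s: 2.6
tool_pos: [0.5016, 0.0826, 0.2526]
orientation: [-3.126, -0.312, -0.023]
wrist_force: [-0.8, 1.8, -0.7]
opening: -0.0
```

Run:
```python
from st import *
s,p,y,M=state(); 
for q in (22.9,30,40): plan(p,y,M,q,.017,.076)
im=grab_frame("side");cv2.imwrite("pics/s2.png",cv2.resize(im[155:305,245:455],None,fx=3.5,fy=3.5,interpolation=cv2.INTER_CUBIC))
im=grab_frame("wrist");cv2.imwrite("pics/w2.png",im)
```

```text
t 2.6 p [0.5016 0.0826 0.2526] tipz 0.0792 yaw 11.38 tilt 0.85 F [-0.8   1.79 -0.74] op -0.0
goal [0.5005 0.0848 0.2494] delta tool [-0.0007 -0.0024  0.0032] az 0.22
goal [0.5015 0.0729 0.2494] delta tool [-0.0021  0.0095  0.0032] az -6.88
goal [0.5053 0.0565 0.2494] delta tool [-0.0016  0.0263  0.0032] az -16.88
```

View pics/s2.png

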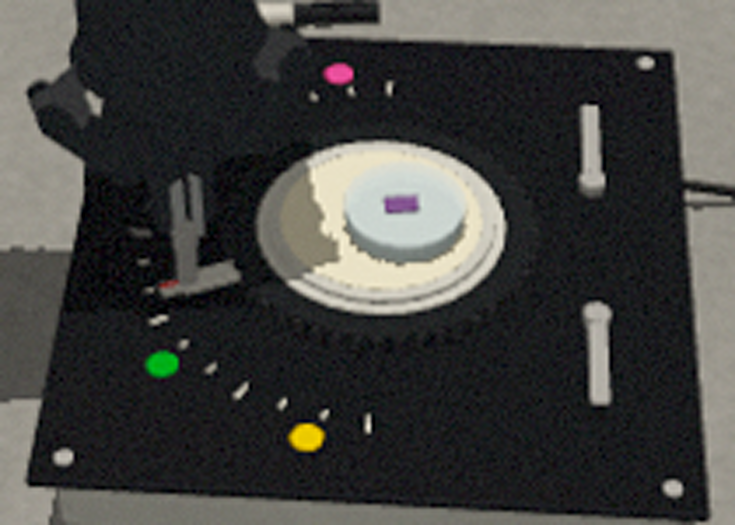

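View pics/w2.png

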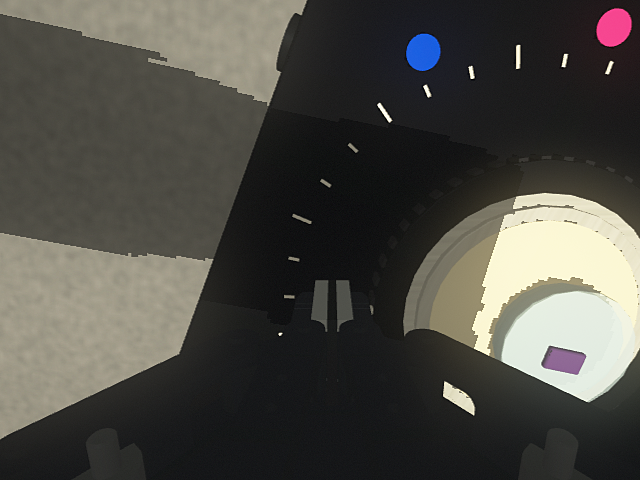

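Contact is just starting (1.8 N) and the knob sits in front of the fingers, with the dish untouched. Pushing along the arc in 4° rows.

Call:
{"name": "servo_tool", "arguments": {
  "deltas": [
    {"dx": -0.002,"dy": 0.0066,"dz": 0.002,"ax": 0,"ay": 0,"az": -4},
    {"dx": -0.001,"dy": 0.0066,"dz": 0.001,"ax": 0,"ay": 0,"az": -4},
    {"dx": -0.001,"dy": 0.0066,"dz": 0,"ax": 0,"ay": 0,"az": -4},
    {"dx": -0.001,"dy": 0.0066,"dz": 0,"ax": 0,"ay": 0,"az": -4}
  ]
}}

```text
time_s: 3.2
tool_pos: [0.5052, 0.0565, 0.2502]
orientation: [3.048, 0.759, 0.026]
wrist_force: [-0.2, 2.7, -0.8]
opening: -0.0
```

Run:
```python
from st import *
s,p,y,M=state(); 
for q in (40,50,60): plan(p,y,M,q,.017,.076)
im=grab_frame("side");cv2.imwrite("pics/s3.png",cv2.resize(im[155:305,245:455],None,fx=3.5,fy=3.5,interpolation=cv2.INTER_CUBIC))
```

```text
t 3.2 p [0.5052 0.0565 0.2502] tipz 0.0768 yaw 27.98 tilt 0.96 F [-0.15  2.74 -0.8 ] op -0.0
goal [0.5053 0.0565 0.2494] delta tool [ 0.     -0.      0.0008] az -0.28
goal [0.5119 0.041  0.2494] delta tool [-0.0014  0.0168  0.0009] az -10.28
goal [0.5211 0.0269 0.2494] delta tool [0.0001 0.0335 0.001 ] az -20.28
```

View pics/s3.png

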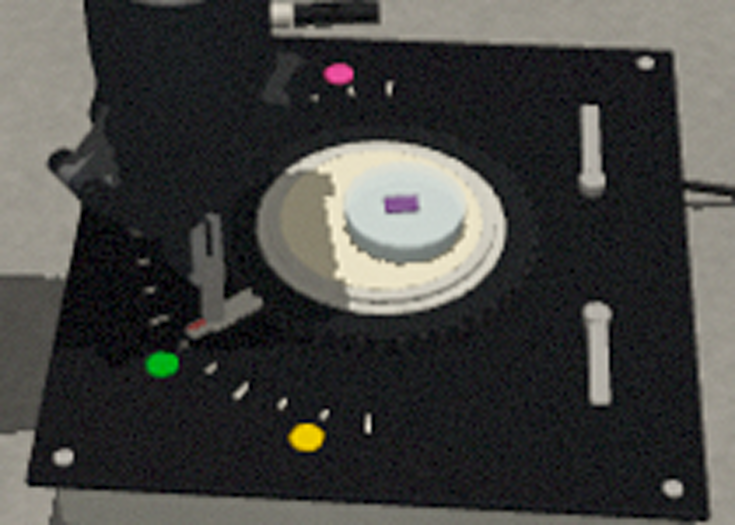

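The pointer is near the green mark, where the model expects it. Continuing.

Call:
{"name": "servo_tool", "arguments": {
  "deltas": [
    {"dx": -0.001,"dy": 0.0066,"dz": 0.0,"ax": 0,"ay": 0,"az": -4},
    {"dx": -0.001,"dy": 0.0066,"dz": 0,"ax": 0,"ay": 0,"az": -4},
    {"dx": -0.001,"dy": 0.0066,"dz": 0,"ax": 0,"ay": 0,"az": -4},
    {"dx": -0.001,"dy": 0.0066,"dz": 0,"ax": 0,"ay": 0,"az": -4},
    {"dx": -0.001,"dy": 0.0066,"dz": 0,"ax": 0,"ay": 0,"az": -4}
  ]
}}

```text
time_s: 3.88
tool_pos: [0.5204, 0.0275, 0.2501]
orientation: [-2.864, -1.29, -0.026]
wrist_force: [-0.8, 1.4, 0.7]
opening: -0.0002
```

Run:
```python
from st import *
s,p,y,M=state(); 
for q in (60,70,74): plan(p,y,M,q,.017,.076)
im=grab_frame("side");cv2.imwrite("pics/s4.png",cv2.resize(im[155:305,245:455],None,fx=3.5,fy=3.5,interpolation=cv2.INTER_CUBIC))
```

```text
t 3.875 p [0.5204 0.0275 0.2501] tipz 0.0767 yaw 48.51 tilt 0.93 F [-0.85  1.42  0.73] op -0.0002
goal [0.5211 0.0269 0.2494] delta tool [-0.0001  0.0009  0.0008] az 0.25
goal [0.5326 0.0147 0.2494] delta tool [-0.0016  0.0176  0.0008] az -9.75
goal [0.5377 0.0103 0.2494] delta tool [-0.0014  0.0243  0.0009] az -13.75
```

View pics/s4.png

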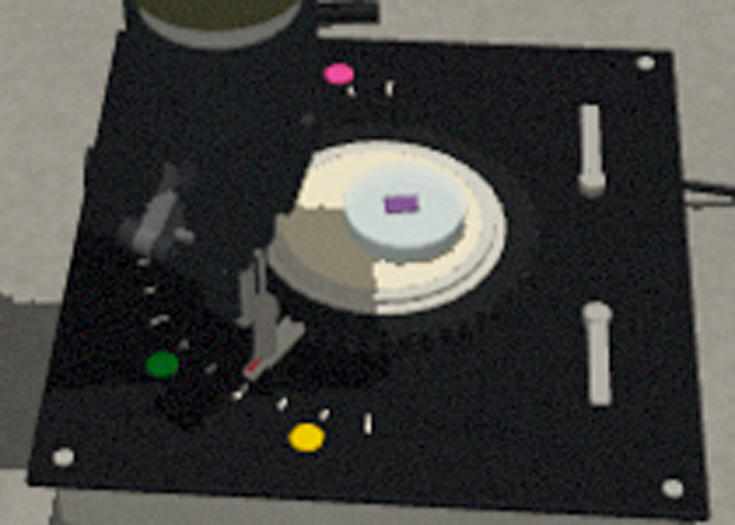

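Call:
{"name": "servo_tool", "arguments": {
  "deltas": [
    {"dx": -0.0007,"dy": 0.005,"dz": 0.0,"ax": 0,"ay": 0,"az": -3},
    {"dx": -0.0007,"dy": 0.005,"dz": 0,"ax": 0,"ay": 0,"az": -3},
    {"dx": -0.0007,"dy": 0.005,"dz": 0,"ax": 0,"ay": 0,"az": -3},
    {"dx": -0.0005,"dy": 0.0033,"dz": 0,"ax": 0,"ay": 0,"az": -2}
  ]
}}

```text
time_s: 4.42
tool_pos: [0.5329, 0.0147, 0.2501]
orientation: [-2.727, -1.559, -0.022]
wrist_force: [-1.5, 0.4, 0.8]
opening: -0.0004
```

```bash
cat >> st.py <<'E'
def pointer(tag):
    c=calibration("side"); im=grab_frame("side"); im0=im[200:300,270:370]
    hsv=cv2.cvtColor(im0,cv2.COLOR_BGR2HSV)
    m=(cv2.inRange(hsv,(0,90,50),(9,255,255))|cv2.inRange(hsv,(172,90,50),(180,255,255)))
    k,_,s,ce=cv2.connectedComponentsWithStats(m)
    for i in range(1,k):
        if s[i,4]<3: continue
        px=ce[i]+[270,200]; P=onz(c,px,.062)[:2]; d=C-P
        print("red",px.round(1),s[i,4],"r",np.hypot(*d).round(4),"q",(np.degrees(np.arctan2(d[1],d[0]))-T).round(2))
    for q in (70,78): 
        u=np.radians(q+T); print(q,proj(c,[C[0]-.126*np.cos(u),C[1]-.126*np.sin(u),.054]).round(1))
    cv2.imwrite(f"pics/{tag}.png",cv2.resize(im0,None,fx=6,fy=6,interpolation=cv2.INTER_CUBIC))
E
python3 - <<'E'
from st import *
s,p,y,M=state(); 
for q in (72,75,78): plan(p,y,M,q,.017,.076)
pointer("s5")
E
```

```text
t 4.425 p [0.5329 0.0147 0.2501] tipz 0.0767 yaw 59.53 tilt 0.81 F [-1.48  0.35  0.81] op -0.0004
goal [0.5351 0.0124 0.2494] delta tool [-0.0008  0.003   0.0007] az -0.73
goal [0.5391 0.0093 0.2494] delta tool [-0.0015  0.008   0.0007] az -3.73
goal [0.5432 0.0064 0.2494] delta tool [-0.002   0.013   0.0007] az -6.73
red [328.3 263.3] 7 r 0.1027 q 71.37
70 [320.6 276.7]
78 [331.4 279.6]
```

View pics/s5.png

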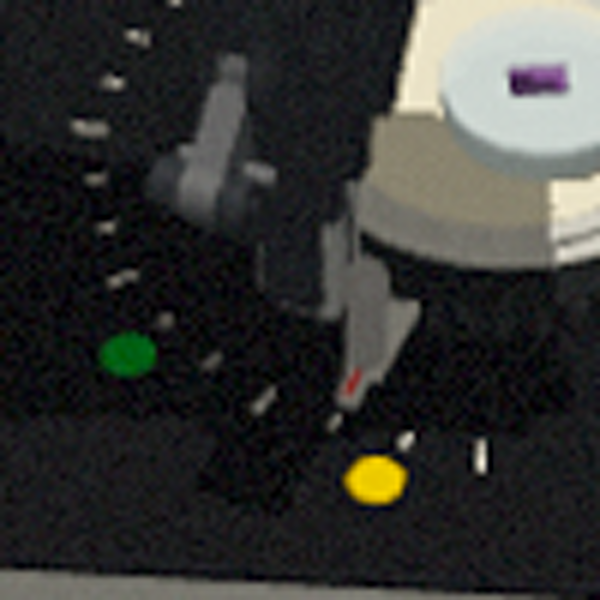

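Red line gives q≈71.4°, and the pointer is just past the 70° mark. About 6.5° to go; taking 5.5° gently.

Call:
{"name": "servo_tool", "arguments": {
  "deltas": [
    {"dx": -0.0005,"dy": 0.0035,"dz": 0.0,"ax": 0,"ay": 0,"az": -2},
    {"dx": -0.0005,"dy": 0.003,"dz": 0,"ax": 0,"ay": 0,"az": -2},
    {"dx": -0.0003,"dy": 0.0025,"dz": 0,"ax": 0,"ay": 0,"az": -1.5},
    {"dx": 0,"dy": 0,"dz": 0,"ax": 0,"ay": 0,"az": 0}
  ]
}}

```text
time_s: 4.97
tool_pos: [0.54, 0.0093, 0.2501]
orientation: [2.649, 1.688, 0.02]
wrist_force: [-0.4, -1.2, -0.1]
opening: -0.0001
```

Run:
```python
from st import *
s,p,y,M=state(); 
for q in (75,78): plan(p,y,M,q,.017,.076)
pointer("s6")
```

```text
t 4.975 p [0.54   0.0093 0.2501] tipz 0.0767 yaw 65.04 tilt 0.73 F [-0.36 -1.2  -0.06] op -0.0001
goal [0.5391 0.0093 0.2494] delta tool [-0.0004 -0.0008  0.0007] az 1.78
goal [0.5432 0.0064 0.2494] delta tool [-0.0013  0.0041  0.0007] az -1.22
red [334.5 265. ] 6 r 0.1029 q 77.05
70 [320.6 276.7]
78 [331.4 279.6]
```

View pics/s6.png

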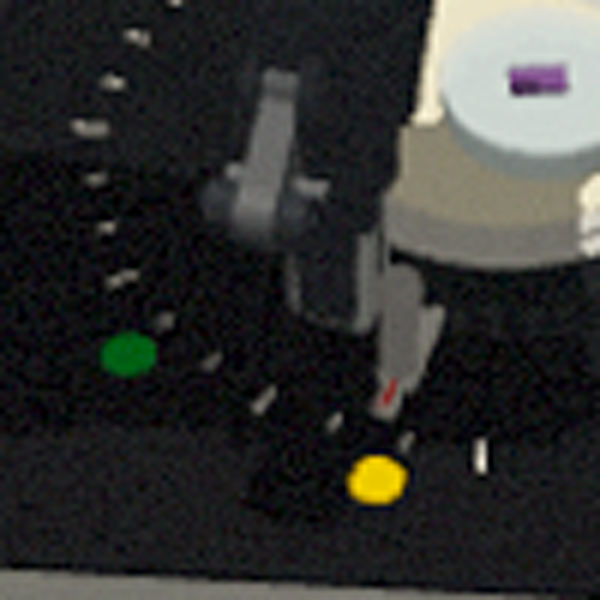

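Reads about 77° against 78°±3.2°. Backing off straight away from the knob, then checking with clear views.

Call:
{"name": "servo_tool", "arguments": {
  "deltas": [
    {"dx": -0.001,"dy": -0.01,"dz": 0,"ax": 0,"ay": 0,"az": 0},
    {"dx": -0.002,"dy": -0.02,"dz": 0,"ax": 0,"ay": 0,"az": 0},
    {"dx": 0,"dy": 0,"dz": -0.04,"ax": 0,"ay": 0,"az": 0},
    {"dx": 0,"dy": 0,"dz": -0.05,"ax": 0,"ay": 0,"az": 0},
    {"dx": 0,"dy": -0.02,"dz": -0.05,"ax": 0,"ay": 0,"az": 0}
  ]
}}

```text
time_s: 5.65
tool_pos: [0.4878, 0.0278, 0.3884]
orientation: [-2.647, -1.683, -0.009]
wrist_force: [0.9, -0.6, 0.4]
opening: 0.0001
```

Run:
```python
from st import *
s,p,y,M=state(); pointer("s7")
for n in ("wrist","scene"):
    cv2.imwrite(f"pics/{n}7.png",grab_frame(n))
im=cv2.imread("pics/scene7.png")[210:310,240:360];cv2.imwrite("pics/scene7c.png",cv2.resize(im,None,fx=6,fy=6,interpolation=cv2.INTER_CUBIC))
```

```text
t 5.65 p [0.4878 0.0278 0.3884] tipz 0.215 yaw 64.9 tilt 0.43 F [ 0.89 -0.57  0.45] op 0.0001
red [334.3 265.3] 7 r 0.1035 q 76.97
70 [320.6 276.7]
78 [331.4 279.6]
```

View pics/s7.png

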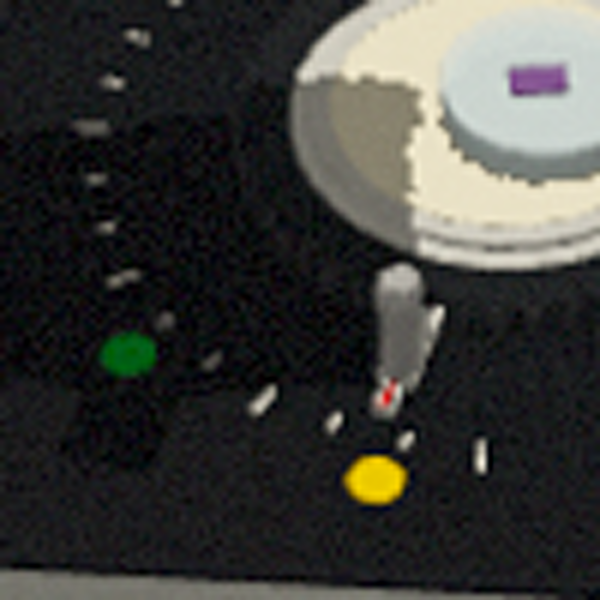

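View pics/scene7c.png

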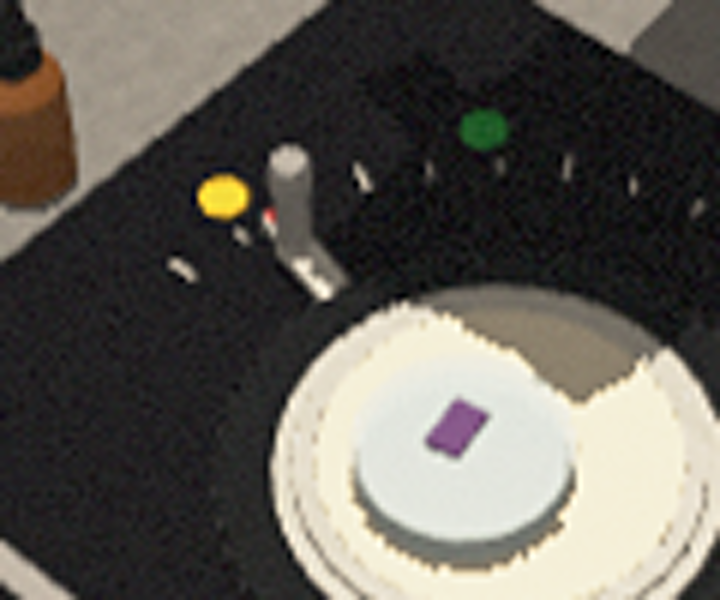

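View pics/wrist7.png

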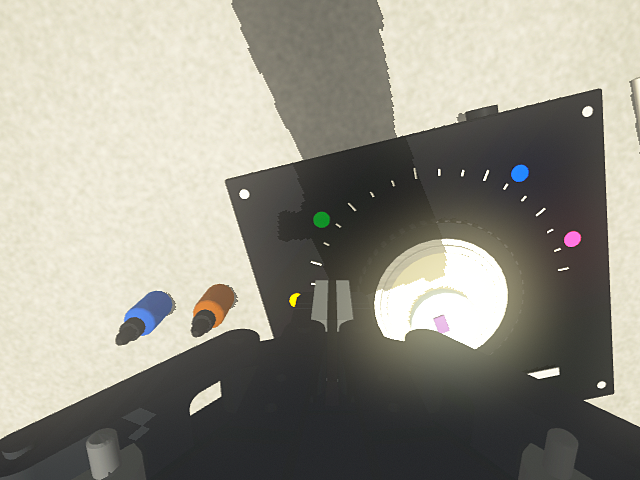

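View pics/scene7.png

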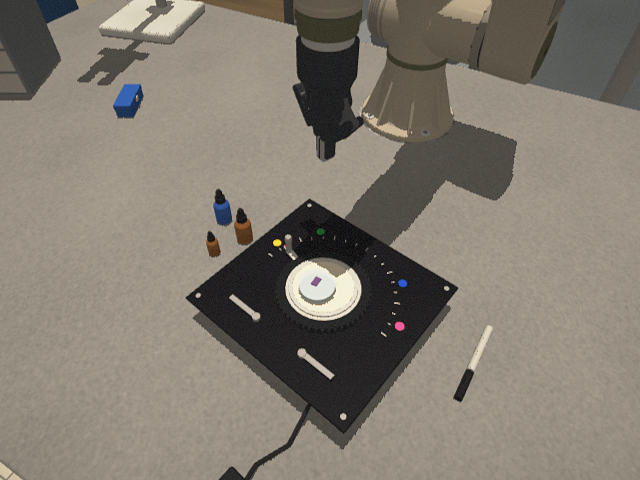

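Run:
```python
from st import *
A=np.radians([78,42,-42,-78])
D={"scene":[[276.7,242.4],[320.2,231.1],[402.1,282.7],[399.3,325.8]],"side":[[332.3,279.5],[290.9,258.6],[301.8,188.4],[341.4,175.7]]}
for n,kn,rd in (("scene",(288.2,236.8),(284.8,245.8)),("side",(336.7,246.3),(334.4,265.3))):
    c=calibration(n); d=np.array([onz(c,p,.054)[:2] for p in D[n]])
    f=lambda p:(np.c_[p[0]-.126*np.cos(A+p[2]),p[1]-.126*np.sin(A+p[2])]-d).ravel()
    x,y,t=least_squares(f,[.6,.09,-.2]).x
    for px,z in ((kn,.096),(rd,.062)):
        v=np.array([x,y])-onz(c,px,z)[:2]; print(n,z,np.hypot(*v).round(4),np.degrees(np.arctan2(v[1],v[0])-t).round(2))
```

```text
scene 0.096 0.0932 76.34
scene 0.062 0.1058 76.42
side 0.096 0.0961 77.11
side 0.062 0.1043 76.48
```

Four estimates give 76.3–77.1°, inside the dot but about 3 mm from its centre. There's plenty of time, so I'll give it one small nudge of about 1.2° to centre it.

Call:
{"name": "servo_tool", "arguments": {
  "deltas": [
    {"dx": 0.001,"dy": 0.02,"dz": 0.04,"ax": 0,"ay": 0,"az": 0},
    {"dx": 0,"dy": 0,"dz": 0.04,"ax": 0,"ay": 0,"az": 0},
    {"dx": 0,"dy": 0,"dz": 0.035,"ax": 0,"ay": 0,"az": 0},
    {"dx": 0,"dy": 0,"dz": 0.015,"ax": 0,"ay": 0,"az": 0},
    {"dx": 0,"dy": 0,"dz": 0,"ax": 0,"ay": 0,"az": 0}
  ]
}}

```text
time_s: 6.42
tool_pos: [0.5057, 0.0218, 0.2528]
orientation: [-2.649, -1.685, -0.014]
wrist_force: [0.1, 0.5, 0.0]
opening: -0.0001
```

Run:
```python
from st import *
s,p,y,M=state(); print((M.T@(np.array([.5420,.0084,.2501])-p)).round(4))
```

```text
t 6.425 p [0.5057 0.0218 0.2528] tipz 0.0794 yaw 64.93 tilt 0.53 F [0.14 0.48 0.03] op -0.0001
[0.0032 0.0385 0.0029]
```

Next, to about 6 mm short of contact, then measure before the nudge.

Call:
{"name": "servo_tool", "arguments": {
  "deltas": [
    {"dx": 0.003,"dy": 0.015,"dz": 0.002,"ax": 0,"ay": 0,"az": 0},
    {"dx": 0,"dy": 0.01,"dz": 0,"ax": 0,"ay": 0,"az": 0},
    {"dx": 0,"dy": 0.005,"dz": 0,"ax": 0,"ay": 0,"az": 0},
    {"dx": 0,"dy": 0,"dz": 0,"ax": 0,"ay": 0,"az": 0}
  ]
}}

```text
time_s: 6.92
tool_pos: [0.5376, 0.0108, 0.2525]
orientation: [2.65, 1.685, 0.019]
wrist_force: [-0.6, 1.0, 0.0]
opening: 0.0001
```

Run:
```python
from st import *
s,p,y,M=state(); print((M.T@(np.array([.5420,.0084,.2501])-p)).round(4)); pointer("s8")
```

```text
t 6.925 p [0.5376 0.0108 0.2525] tipz 0.0791 yaw 64.91 tilt 0.68 F [-0.62  0.97  0.01] op 0.0001
[-0.0003  0.005   0.0024]
red [334.3 265.1] 7 r 0.1033 q 76.92
70 [320.6 276.7]
78 [331.4 279.6]
```

Call:
{"name": "servo_tool", "arguments": {
  "deltas": [
    {"dx": 0,"dy": 0.002,"dz": 0,"ax": 0,"ay": 0,"az": 0},
    {"dx": 0,"dy": 0.002,"dz": 0,"ax": 0,"ay": 0,"az": 0},
    {"dx": 0,"dy": 0.001,"dz": 0,"ax": 0,"ay": 0,"az": 0}
  ]
}}

```text
time_s: 7.35
tool_pos: [0.5412, 0.009, 0.2527]
orientation: [-2.65, -1.686, -0.017]
wrist_force: [-1.3, 0.2, 0.9]
opening: -0.0003
```

Run:
```python
from st import *
s,p,y,M=state(); print((M.T@(np.array([.5420,.0084,.2501])-p)).round(4)); pointer("s9")
```

```text
t 7.35 p [0.5412 0.009  0.2527] tipz 0.0793 yaw 64.94 tilt 0.63 F [-1.26  0.17  0.86] op -0.0003
[-0.0002  0.001   0.0026]
red [334.8 265.3] 6 r 0.1034 q 77.43
70 [320.6 276.7]
78 [331.4 279.6]
```

One last millimetre, then retreat.

Call:
{"name": "servo_tool", "arguments": {
  "deltas": [
    {"dx": 0,"dy": 0.001,"dz": 0,"ax": 0,"ay": 0,"az": 0},
    {"dx": -0.001,"dy": -0.008,"dz": 0,"ax": 0,"ay": 0,"az": 0},
    {"dx": -0.003,"dy": -0.025,"dz": 0,"ax": 0,"ay": 0,"az": 0},
    {"dx": 0,"dy": 0,"dz": -0.04,"ax": 0,"ay": 0,"az": 0},
    {"dx": 0,"dy": -0.02,"dz": -0.05,"ax": 0,"ay": 0,"az": 0}
  ]
}}

```text
time_s: 8.02
tool_pos: [0.4881, 0.0273, 0.3396]
orientation: [-2.646, -1.682, -0.006]
wrist_force: [0.8, 0.7, 0.1]
opening: -0.0001
```

Call:
{"name": "servo_tool", "arguments": {
  "deltas": [
    {"dx": 0,"dy": -0.03,"dz": -0.05,"ax": 0,"ay": 0,"az": 0},
    {"dx": 0,"dy": 0,"dz": 0,"ax": 0,"ay": 0,"az": 0}
  ]
}}

```text
time_s: 8.28
tool_pos: [0.4595, 0.0404, 0.3947]
orientation: [-2.649, -1.685, -0.014]
wrist_force: [0.2, -0.3, 0.0]
opening: -0.0001
```

Run:
```python
from st import *
s,p,y,M=state(); pointer("s10")
cv2.imwrite("pics/side10.png",grab_frame("side"))
im=grab_frame("scene"); cv2.imwrite("pics/scene10.png",im)
cv2.imwrite("pics/scene10c.png",cv2.resize(im[210:310,240:360],None,fx=6,fy=6,interpolation=cv2.INTER_CUBIC))
```

```text
t 8.275 p [0.4595 0.0404 0.3947] tipz 0.2213 yaw 64.91 tilt 0.53 F [ 0.25 -0.29  0.  ] op -0.0001
red [335.4 265.3] 7 r 0.1031 q 77.9
70 [320.6 276.7]
78 [331.4 279.6]
```

View pics/s10.png

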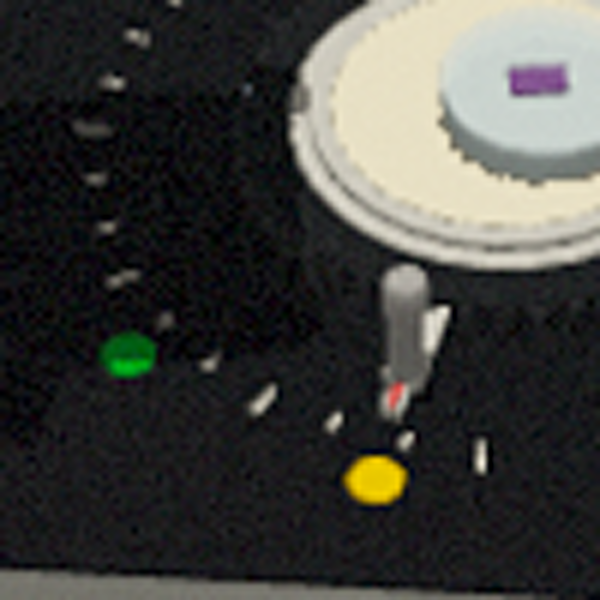

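View pics/scene10c.png

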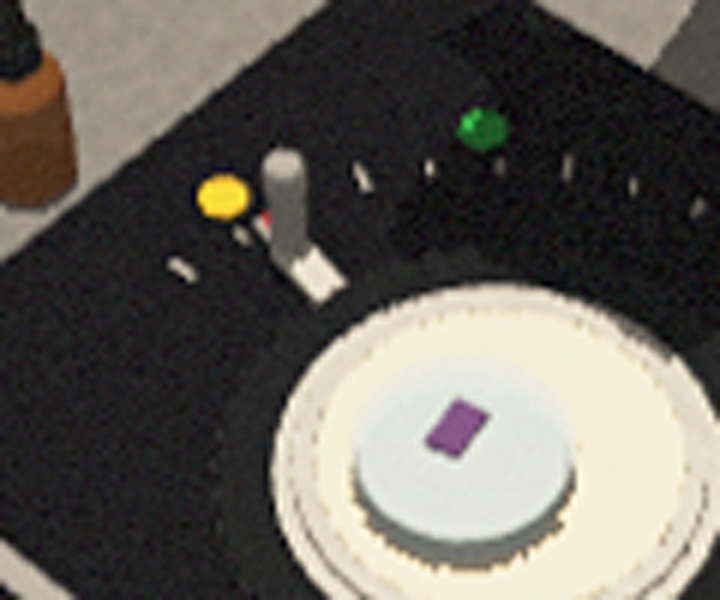

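View pics/side10.png

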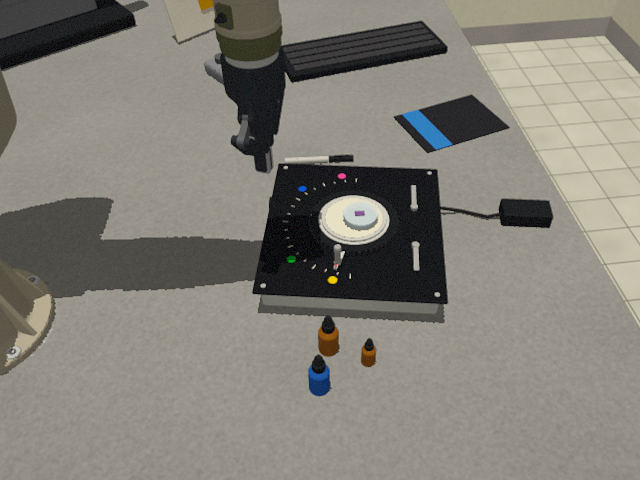

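The pointer aims just about at the middle of the yellow dot (q≈77.9°). The dish, bottles and pen are where they were, and the arm is clear and still. Handing in.

Run:
```python
from plant import robot
print(robot.job_done())
```

```text
the job is handed in; nothing more can be done
None
```

The polariser is set: the lever's pointer aims inside the yellow dot at +78°. I pushed the knob there with the shut fingertips, from about +23° to +77°. After backing off to check, I gave it a nudge of about 1° to centre it, then withdrew up and away. I never pinched it.

**Pointer:** the last side-camera reading of the red line is 77.9°, with about ±3.2° allowed. Before the nudge, four readings from the two cameras gave 76.3–77.1°, so they differ by up to about 0.8°. I did not repeat the scene-camera calculation after the nudge, only looked at the picture.

**Surroundings:** in the last pictures the dish, dropper bottle and pen look to be in their original places. The largest wrist force I saw at any stop was about 2.9 N, with the fingertips about 215–220 mm above the bench at the end. The job took about 8.4 s.

My first two move calls were rejected as "invalid input" because I left out zero values, and nothing moved. No other check failed.

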